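Tip up a flat circuit module and latch it in the test bed

TASK

Get the thin green circuit module out of the blue-and-white tip-up tray by pressing its near end (the end over the slope) down and drawing it down the slope, so that it stays leaning in the tray with its far end up; then take it by the raised end and lay it flat on the black sprung platform of the test bed. Press it down with the platform until the orange catch snaps over its edge and holds it there by itself, and leave the multimeter, screw dish, fuse box and red screwdriver where they are.

Things in the scene. Friction and masses are not known exactly. Their poses are not given: they have to be found in the camera images.
- module_center (a point): Centre of the loose thin circuit module: 110 mm long (x), 50 wide (y), 4 thick (z), about 80 g, green on aluminium, brass contacts at both ends, parts on top under 1 mm. It goes into the bed either way round. At the start it lies flat in the tray, flush with its sides, so no edge can be gripped; its centre is 9 mm beyond the tipping edge, so its near 46 mm stick out over the slope.
- tray_edge (a point): Middle of the tipping edge of the fixed tip-up tray (136 x 65 mm, blue sides, slick white floor), 34 mm above the bench. x along the tray away from the robot, y left, z up. From here the floor is level for x > 0 and slopes down at 25 degrees for x < 0. Sides 6 mm thick, 53 mm apart inside, tops 38 mm above the bench.
- tray_stop (a point): Foot of the low blue stop (4 mm high) that ends the slope, 65 mm down the slope from the edge. Pressed at its near end the module pivots on to the slope; let go then, it may fall back. Drawn down the slope to the stop (about 18 mm) it stays, leaning at 25 degrees on the slope, its centre 10 mm past the edge, its raised end 45 mm beyond the edge along the module and clear of the tray's sides.
- bed_center (a point): Where the module's centre is when it lies centred on the un-pressed platform of the fixed test bed (154 x 66 mm), 44 mm above the bench. x along the bed away from the robot, y left, z up. Aluminium guides, tops flared, 54 mm high: one at each side from x = -52 to -6 mm, 54 mm apart inside, and an end guide at x = -56.5 mm. Elsewhere the module's sides are free, with 25 mm of room below.
- platform (a joint): Sinking of the black sprung platform (112 x 34 mm) in m: 0 up (top 42 mm above the bench), 0.014 fully down; spring 2.3 N at the top, 7 N at 10.5 mm. Latched, the catch holds the module at about 0.0105.
- catch_nose (a point): Inner tip, at its underside, of the orange sprung sliding catch at the far (+x) end of the bed; nose 18 mm wide, sloped on top, reaching 5 mm over the module's end; tab top 54 mm above the bench. The module's end pushes it outwards going down (8 to 12 N in all, pressed between the module's middle and its catch end); it snaps back over the module when this has sunk a little over 10.5 mm.
- catch (a joint): How far the sprung catch is pushed outwards (along the bed's +x) in m: 0 shut, 0.010 at most; it returns by itself
- multimeter: yellow multimeter, a bystander, 130 x 66 x 39 mm, origin under its centre
- screw_dish: round steel dish with screws, a bystander, 66 mm across, 15 mm high, origin under its centre
- fuse_box: small blue and white carton, a bystander, 40 x 62 x 30 mm, origin under its centre
- red_driver: red screwdriver, a bystander, 180 mm long, 19 mm high, origin under its centre
Things that resemble listed ones, but are neither listed nor needed, are in the scene too. There is more than one size of the part that bears module_center; the job needs the largest.

How it is judged:
On the way:
1. the module leans in the tray with its far end up, not gripped (angle between module_center's own z axis and vertical between 0.3 and 0.6 rad and x of module_center in the frame of tray_edge below -0.003 m and distance between module_center and tray_edge below 0.03 m and contact force between the fingers and module below 0.1 N), for 0.2 s.
At the end, for the whole second after the job is handed in: The module lies flat (within 0.06 rad) in the test bed, centred within 6 mm and in line within 0.1 rad (either way round), at least 9 mm below its un-pressed height, the platform held down more than 9 mm by the shut catch (within 3 mm of shut), at rest (value of joint platform above 0.009 m and value of joint catch below 0.003 m and z of module_center in the frame of bed_center below -0.009 m and horizontal distance between module_center and bed_center below 0.006 m and angle between the x axis of module_center and the x axis of bed_center, either way round below 0.1 rad and angle between module_center's own z axis and vertical below 0.06 rad and linear speed of module below 0.02 m/s); the robot touches nothing.
It fails at once if a bystander is pushed more than 30 mm (distance of any of multimeter, screw_dish, fuse_box, red_driver from where it was at the start of the episode above 0.03 m).
It also fails if it takes over 58 s, if anything falls off the work surface, if the arm or the gripper's body presses on something with over 40 N, if the wrist force passes 120 N, or if a joint passes its speed limit or range.

ROBOT

A 6-joint arm with a two-finger parallel gripper is mounted at the origin on a cart in front of the work surface, level with it; the furniture and walls round the work are solid. World frame = base frame: x ahead of the robot, y to its left, z up, the work surface at z = 0. Lengths are in m, angles in rad, forces in N, time in s.
With the tool pointing down it reaches from about 0.3 to 0.75 m from the base axis. Payload 8.5 kg.
Tool frame: the origin (TCP) lies at the very end of the fingers, on their centre line; the grasp point (between the pads) lies 19 mm behind it; z points along the fingers, y is the line along which they close (so a half turn about z gives the same grasp; the last joint's range is limited). The gripper opens to 85 mm and grips with 20 to 120 N. Pads are 22 mm wide; open, the fingers measure 114 mm over their backs; the gripper's body (76 mm by 85 mm) begins 54 mm behind the grasp point. The pads swing forward as they close: fully open they stand 13 mm farther back than shut.
Start: joints at [-1.554, 0.381, 1.297, -0, 1.464, -0.215], TCP at [0.126, -0.535, 0.231] pointing down, gripper open.
Joint ranges: [-3.11, 3.11], [-0.89, 2.33], [0.22, 2.48], [-1.42, 4.56], [0.17, 2.85], [-2.88, 2.88]. Speed limits (rad/s): [2.39, 2.39, 3.14, 3.14, 3.14, 3.14].

INTERFACE

Orientations are given as a unit quaternion [w, x, y, z].
In Python, from bench import r gives the robot as it stands. The module is installed in compiled form; this text tells all that it offers. Calls block until the motion is done:
- r.move_ptp(position, orientation): joint-space move of the TCP to a pose.
- r.movel(position, ori=None, velocity=0.15): straight line of the TCP; ori=None keeps the orientation; velocity is the mean speed in m/s.
- r.goto_joints(angles): joint-space move.
- r.move_gripper(opening): finger opening in m; the grip force is fixed at half the most; returns when the fingers have stopped.
- r.wait(seconds).
- r.ik(position, orientation): joint angles nearest the present ones, or None.
- r.state(): the state.
- r.read_camera(name): name is "scene" or "top" or "wrist"; returns a dict with "color" (384x512x3 uint8, red, green, blue), "vertical_fov" (degrees; the focal length in pixels is half the picture's height over the tangent of half this angle, whatever the lens; pixels are square), "cx", "cy" (the principal point, pixels), "k1" (the pictures are not rectified: a ray, as slopes to the right and down, at radius r is drawn at 1 + k1 r^2 times it, then the intrinsics apply), "rvec" (rotation vector, rad) and "tvec" (3), from world to camera coordinates, as OpenCV has them; the wrist camera has in their place "T_tool_cam" (4x4, takes a point from camera to tool coordinates, whose origin is the TCP and whose axes are the flange's). Camera axes: x right, y down, z forward; pixel columns grow to the right and rows downward; lengths in m; the calibration is good to about 2 mm. A picture is of the moment at which its call begins: read the wrist's pose just before it. There is no depth.
A pose or a line that the arm cannot do raises r.MotionError and nothing moves.
- r.hand_in(): hands the job in; it is judged then, once.
The state is a dict: "t": time; "joints": joint angles; "qd": joint speeds; "joint_torque": joint torques, N m; "tool_pos": TCP position; "eef_rot": TCP orientation; "ft_force": force on the tool from outside, world axes, zero at the start; "torque": the same for the moment, N m; "gripper_width": finger opening in m; "grasp_force": force on a finger pad.
Only numpy, scipy, OpenCV 4.12 (cv2) and the standard library are available. Lean on these libraries where they do the work, as an engineer would, in place of code of your own. Each camera call takes 0.05 s, during which the arm holds its last target. There are 200 camera calls.

## Working session

There is one attempt and no reset: what is moved stays moved. The work goes in short steps, each a Python script; the robot and the scene stay as the last script left them, time stands still between calls to the robot, and variables do not carry over. Pictures are saved under pics/ and viewed, at most 10 in all, crops included, and the job is handed in when it is done.

```bash
mkdir -p pics; cat > h.py <<'E'
import numpy as np, cv2
from scipy.spatial.transform import Rotation as R
from bench import r
def q2m(q): return R.from_quat([q[1],q[2],q[3],q[0]]).as_matrix()
def m2q(M):
    q=R.from_matrix(M).as_quat(); return [q[3],q[0],q[1],q[2]]
def cam(name):
    s=r.state(); c=r.read_camera(name)
    if name=="wrist":
        T=np.eye(4); T[:3,:3]=q2m(s["eef_rot"]); T[:3,3]=s["tool_pos"]
        W=T@np.array(c["T_tool_cam"]); c["Rwc"]=W[:3,:3]; c["o"]=W[:3,3]
    else:
        Rm=R.from_rotvec(np.ravel(c["rvec"])).as_matrix(); c["Rwc"]=Rm.T; c["o"]=-Rm.T@np.ravel(c["tvec"])
    c["f"]=c["color"].shape[0]/2/np.tan(np.radians(c["vertical_fov"])/2)
    return c
def ray(c,u,v):
    d=np.array([(u-c["cx"])/c["f"],(v-c["cy"])/c["f"]]); p=d.copy()
    for _ in range(30): p=d/(1+c["k1"]*(p@p))
    return c["Rwc"]@np.array([p[0],p[1],1.])
def onz(c,u,v,z):
    d=ray(c,u,v); return c["o"]+d*(z-c["o"][2])/d[2]
def proj(c,P):
    p=c["Rwc"].T@(np.asarray(P)-c["o"]); p=p[:2]/p[2]; p=p*(1+c["k1"]*(p@p))
    return p*c["f"]+[c["cx"],c["cy"]]
def save(n,c,box=None,s=1):
    im=c["color"][:,:,::-1]
    if box: im=im[box[1]:box[3],box[0]:box[2]]
    cv2.imwrite("pics/"+n,cv2.resize(im,None,fx=s,fy=s,interpolation=cv2.INTER_CUBIC))
E
python3 - <<'E'
from h import *
import pickle
for n in("top","scene"):
    c=cam(n); pickle.dump(c,open(n+".pkl","wb")); save(n+"0.png",c,s=1.5); print(n,c["o"],c["Rwc"][:,2],c["f"],c["k1"])
print(r.state())
E
```

```text
top [ 0.36003905 -0.01070644  1.10087489] [ 1.94884798e-01 -1.86816874e-04 -9.80826122e-01] 399.28707056220213 0.023261259456915005
scene [-0.76295025 -0.67843294  0.93648561] [ 0.76717239  0.39321507 -0.50678242] 487.03237362828423 0.00011700081063923376
{'t': 0.1, 'joints': array([-1.55430558e+00,  3.81129325e-01,  1.29815594e+00, -1.11493214e-05,
        1.46355748e+00, -2.15288181e-01]), 'qd': array([-0.00171472, -0.002127  , -0.00136758, -0.00056736, -0.00030083,
       -0.00087319]), 'joint_torque': array([ 2.15346110e-03, -4.49225342e+01, -2.31656492e+01, -2.14910988e-04,
        3.71334812e-03, -3.37874305e-06]), 'tool_pos': array([ 0.12633709, -0.53503724,  0.23078292]), 'eef_rot': array([-6.22509010e-04,  9.93292065e-01,  1.15630804e-01,  5.65114338e-05]), 'ft_force': array([-0.44420386,  0.42330059,  0.07138064]), 'torque': array([-0.01499442,  0.05051181,  0.02569462]), 'grasp_force': 0.0, 'gripper_width': 0.08501967139482121}
```

View pics/top0.png

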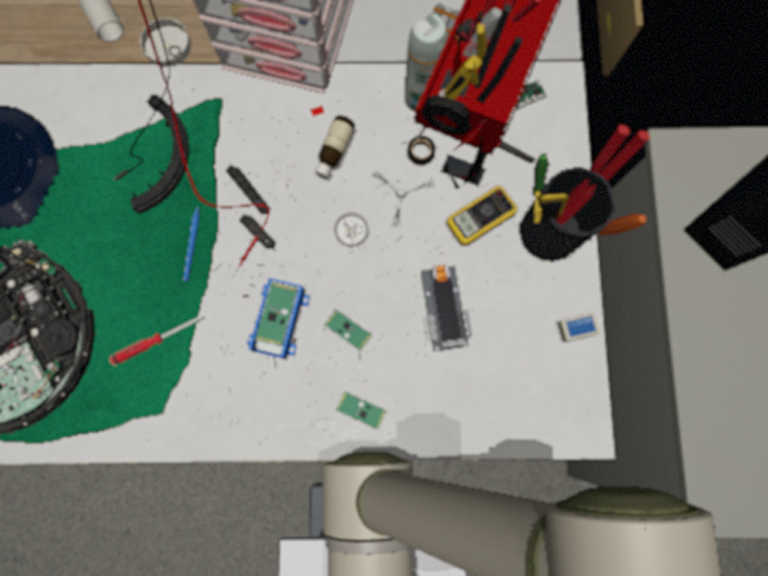

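View pics/scene0.png

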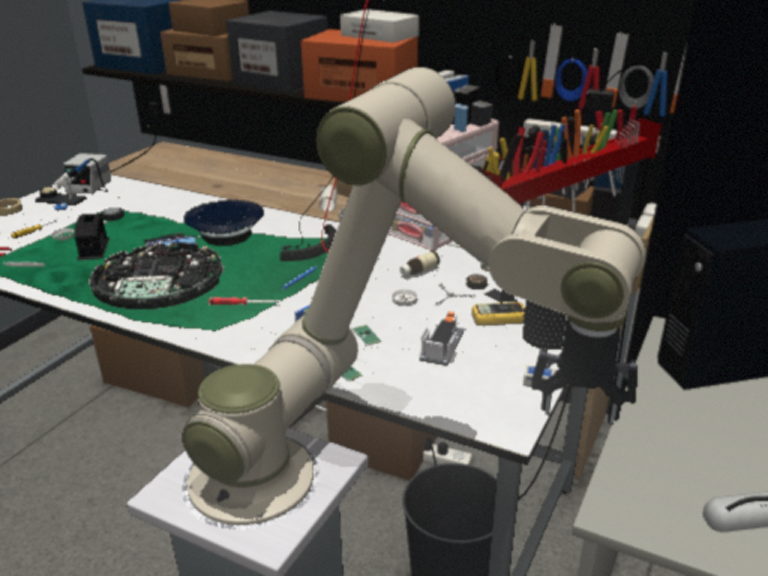

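Top picture at 1.5x scale. Module candidates are the one in the tray (278,315), a loose board (348,329), and a loose board (361,408). A round board at far left and a scrap at (530,95) are also green. I choose the one in the blue tray, which is also the largest. The bed is at (445,308), with its orange catch at (441,273).

```bash
python3 - <<'E'
from h import *
import pickle
c=pickle.load(open("top.pkl","rb"))
save("crop.png",c,(155,170,325,290),4)
f=lambda u,v,z: onz(c,u/1.5,v/1.5,z)
for n,u,v,z in [("mod",280,309,.038),("loose1",348,329,.004),("loose2",361,408,.004),("traynear",270,352,.01),("bedfar",441,266,.05),("bednear",449,345,.05),("dish",351,230,.015),("driver",150,345,.01),("meter",482,215,.039),("fuse",578,327,.03)]: print(n,f(u,v,z).round(3))
hsv=cv2.cvtColor(c["color"],cv2.COLOR_RGB2HSV)
for (x0,y0,x1,y1),z in (((165,180,210,240),.038),((210,200,255,240),.004),((215,255,262,290),.004)):
    m=cv2.inRange(hsv[y0:y1,x0:x1],(40,60,40),(90,255,255)); k=max(cv2.findContours(m,0,2)[0],key=cv2.contourArea)
    b=cv2.boxPoints(cv2.minAreaRect(k))+[x0,y0]; P=np.array([onz(c,*p,z) for p in b]); print(P.mean(0).round(3),np.linalg.norm(P-np.roll(P,1,0),axis=1).round(3),P[:,:2].round(3).tolist())
E
```

```text
mod [0.547 0.163 0.038]
loose1 [0.515 0.042 0.004]
loose2 [0.372 0.018 0.004]
traynear [0.473 0.183 0.01 ]
bedfar [ 0.622 -0.128  0.05 ]
bednear [ 0.479 -0.138  0.05 ]
dish [0.702 0.036 0.015]
driver [0.488 0.402 0.01 ]
meter [ 0.721 -0.208  0.039]
fuse [ 0.512 -0.373  0.03 ]
[0.541 0.17  0.038] [0.048 0.1   0.049 0.099] [[0.499, 0.205], [0.596, 0.181], [0.583, 0.135], [0.486, 0.159]]
[0.514 0.043 0.004] [0.077 0.032 0.077 0.031] [[0.524, 0.083], [0.55, 0.065], [0.504, 0.003], [0.479, 0.021]]
[0.368 0.019 0.004] [0.076 0.032 0.077 0.032] [[0.369, 0.06], [0.399, 0.046], [0.367, -0.023], [0.338, -0.009]]
```

View pics/crop.png

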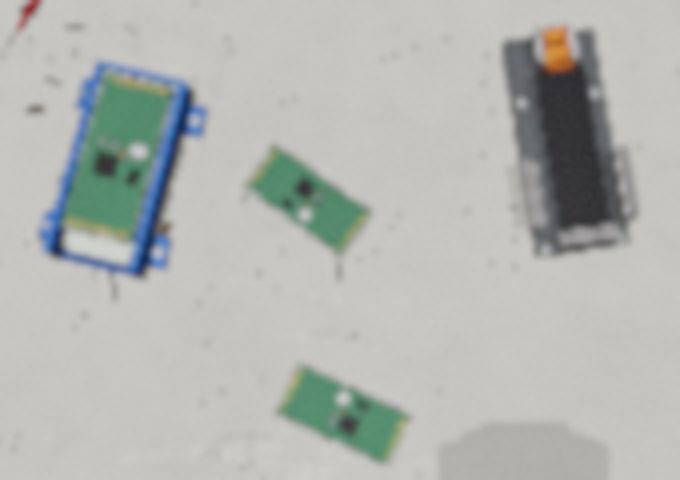

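The crop shows the tray module (about 105 x 48 mm) with its near white slope at the bottom. The other two boards are about 77 x 32 mm, so the tray one is right. Next is a closer look with the wrist camera over the bed and the tray.

```bash
cat >> h.py <<'E'
def ori(yaw,tilt=0):
    # tool x along heading yaw, y to the right, z down; tilt>0 leans the tool z forward (normal to slope)
    x=np.array([np.cos(yaw),np.sin(yaw),0]); n=np.array([0,0,1.])
    z=np.sin(tilt)*x-np.cos(tilt)*n; xx=np.cos(tilt)*x+np.sin(tilt)*n
    return m2q(np.c_[xx,np.cross(z,xx),z])
E
python3 - <<'E'
from h import *
import pickle
print(r.ik([.5,.18,.03],ori(-.243,.436)), r.ik([.58,.15,.05],ori(-.243,.436)))
r.move_ptp([.5,-.13,.30],ori(.1)); c=cam("wrist"); print(np.array(c["T_tool_cam"]).round(3).tolist(),c["f"]); pickle.dump(c,open("wb.pkl","wb"))
print(c["o"]); a=c["color"]
r.move_ptp([.49,.17,.30],ori(-.243)); d=cam("wrist"); pickle.dump(d,open("wt.pkl","wb"))
cv2.imwrite("pics/w.png",cv2.resize(np.hstack([a,d["color"]])[:,:,::-1],(800,300),interpolation=cv2.INTER_AREA)); print(r.state()["t"],d["o"])
E
```

```text
[ 0.21445244  0.53057922  1.88006754 -0.52366312  0.38224334  2.48235424] [ 0.12122311  0.56061043  1.69455286 -0.32072464  0.49746533  2.18755352]
[[0.0, -0.962, -0.272, 0.069], [1.0, 0.0, -0.0, 0.0], [0.0, -0.272, 0.962, -0.143], [0.0, 0.0, 0.0, 1.0]] 294.5274208199266
[ 0.56892956 -0.1243017   0.44257112]
3.35 [0.55766996 0.15221045 0.4427589 ]
```

View pics/w.png

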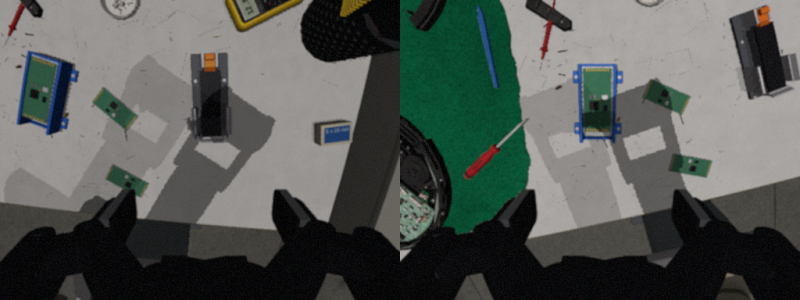

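Left half shows the bed at about (210,97) with its orange catch at (210,62). Right half shows the tray with the module at (598,100), in line with the tool. I move closer for precise measurement.

```bash
python3 - <<'E'
from h import *
import pickle
r.move_ptp([.497,.181,.13],ori(-.243)); d=cam("wrist"); pickle.dump(d,open("wt2.pkl","wb"))
r.movel([.497,.181,.2]) 
r.move_ptp([.505,-.136,.14],ori(.07)); c=cam("wrist"); pickle.dump(c,open("wb2.pkl","wb"))
print(r.state()["t"])
for n,k,P in(("t",d,(.541,.17,.038)),("b",c,(.55,-.133,.044))): print(n,proj(k,P))
m=np.hstack([k["color"][0:300,56:456] for k in(d,c)]); cv2.imwrite("pics/w2.png",m[:,:,::-1])
E
```

```text
6.0083
t [260.84421564 145.60493919]
b [261.96456303 143.98424979]
```

View pics/w2.png

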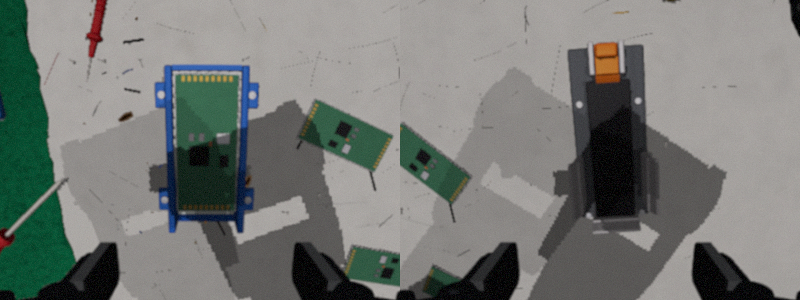

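```bash
cat > meas.py <<'E'
from h import *
import pickle
d=pickle.load(open("wt2.pkl","rb")); c=pickle.load(open("wb2.pkl","rb"))
def rect(c,m,box,z,n):
    M=np.zeros_like(m); x0,y0,x1,y1=box; M[y0:y1,x0:x1]=m[y0:y1,x0:x1]
    k=cv2.findContours(M,0,2)[0]; k=max(k,key=cv2.contourArea)
    b=cv2.boxPoints(cv2.minAreaRect(k)); P=np.array([onz(c,*p,z) for p in b])[:,:2]
    e=P-np.roll(P,1,0); L=np.linalg.norm(e,axis=1); a=e[np.argmax(L)]; a=a*np.sign(a[0]); print(n,b.round(1).tolist(),P.mean(0).round(4),L.round(4),"yaw",np.arctan2(a[1],a[0]).round(4)); return P
hd=cv2.cvtColor(d["color"],cv2.COLOR_RGB2HSV); hc=cv2.cvtColor(c["color"],cv2.COLOR_RGB2HSV)
g=cv2.inRange(hd,(35,70,20),(90,255,255)); g=cv2.morphologyEx(g,cv2.MORPH_CLOSE,np.ones((9,9)))
rect(d,g,(200,60,325,235),.038,"green")
rect(d,cv2.inRange(hd,(100,90,40),(125,255,255)),(200,50,325,240),.038,"blue")
rect(c,cv2.morphologyEx(cv2.inRange(hc,(0,0,0),(180,255,48)),cv2.MORPH_OPEN,np.ones((3,3))),(200,60,330,240),.042,"black")
rect(c,cv2.inRange(hc,(5,150,80),(20,255,255)),(200,30,330,120),.048,"orange")
for (x,y) in ((265,140),(265,205),(265,215),(265,80)): print(hc[y,x])
# blue/gold profiles along the centre column of the module and of the platform
print("tray col", [(v,)+tuple(d["color"][v,262].tolist()) for v in list(range(62,82,2))+list(range(196,236,2))])
print("bed col", [(v,)+tuple(c["color"][v,266].tolist()) for v in list(range(66,90,3))+list(range(206,236,2))])
print("bed row150",[(u,)+tuple(c["color"][150,u].tolist()) for u in range(226,312,3)])
E
python3 meas.py
```

```text
green [[232.0, 75.0], [293.0, 75.0], [293.0, 209.0], [232.0, 209.0]] [0.5408 0.1687] [0.1064 0.0461 0.1064 0.0515] yaw -0.2172
blue [[211.0, 65.0], [314.0, 65.0], [314.0, 232.0], [211.0, 232.0]] [0.5341 0.1703] [0.1348 0.0774 0.1348 0.0892] yaw -0.1991
black [[237.0, 79.0], [302.0, 79.0], [302.0, 218.0], [237.0, 218.0]] [ 0.5434 -0.1397] [0.1138 0.0502 0.1139 0.0565] yaw 0.1051
orange [[248.3000030517578, 43.900001525878906], [272.5, 42.0], [275.5, 81.4000015258789], [251.3000030517578, 83.30000305175781]] [ 0.6105 -0.1286] [0.0279 0.0178 0.0279 0.0183] yaw 0.1434
[ 60 255   1]
[120 255   6]
[40 59 13]
[ 11 212 141]
tray col [(62, 170, 167, 163), (64, 134, 142, 165), (66, 50, 97, 171), (68, 49, 94, 171), (70, 96, 109, 139), (72, 163, 161, 162), (74, 134, 142, 132), (76, 157, 142, 76), (78, 182, 155, 78), (80, 170, 146, 77), (196, 21, 38, 21), (198, 19, 42, 29), (200, 25, 42, 35), (202, 20, 38, 32), (204, 41, 47, 36), (206, 61, 45, 19), (208, 53, 43, 15), (210, 51, 53, 49), (212, 70, 73, 70), (214, 37, 41, 54), (216, 0, 17, 49), (218, 0, 18, 53), (220, 38, 35, 53), (222, 80, 69, 52), 
[... 401 characters left out ...]
7), (220, 90, 88, 88), (222, 73, 71, 69), (224, 67, 67, 66), (226, 59, 56, 60), (228, 56, 57, 58), (230, 71, 69, 71), (232, 84, 86, 84), (234, 90, 87, 89)]
bed row150 [(226, 140, 138, 135), (229, 140, 137, 134), (232, 77, 77, 79), (235, 59, 60, 64), (238, 54, 55, 60), (241, 24, 21, 27), (244, 21, 22, 26), (247, 8, 10, 15), (250, 13, 14, 10), (253, 16, 13, 6), (256, 0, 1, 0), (259, 17, 18, 15), (262, 1, 0, 0), (265, 0, 0, 0), (268, 0, 0, 6), (271, 10, 0, 7), (274, 11, 10, 7), (277, 0, 0, 0), (280, 6, 5, 7), (283, 11, 12, 15), (286, 16, 6, 11), (289, 26, 21, 26), (292, 24, 26, 27), (295, 26, 30, 25), (298, 25, 30, 30), (301, 36, 34, 39), (304, 79, 79, 76), (307, 91, 89, 88), (310, 91, 89, 87)]
```

```bash
cat > meas2.py <<'E'
from h import *
import pickle
d=pickle.load(open("wt2.pkl","rb")); c=pickle.load(open("wb2.pkl","rb"))
def edges(c,mask,rows,c0,c1,z,n):
    A=[];B=[]
    for v in rows:
        u=np.where(mask[v,c0:c1])[0]
        if len(u)<10: continue
        A.append(onz(c,c0+u[0]-.5,v,z)[:2]); B.append(onz(c,c0+u[-1]+.5,v,z)[:2])
    out=[]
    for P in(np.array(A),np.array(B)):
        k=np.polyfit(P[:,0],P[:,1],1); res=P[:,1]-np.polyval(k,P[:,0]); w=abs(res)<2*np.median(abs(res))+5e-4; k=np.polyfit(P[w,0],P[w,1],1); out.append(k)
    a,b=out; th=np.arctan((a[0]+b[0])/2); xm=np.mean([p[0] for p in A])
    print(n,"yaws",np.arctan([a[0],b[0]]).round(3),"width",((np.polyval(a,xm)-np.polyval(b,xm))*np.cos(th)).round(4),"mid at x=",xm.round(4),((np.polyval(a,xm)+np.polyval(b,xm))/2).round(4))
hd=cv2.cvtColor(d["color"],cv2.COLOR_RGB2HSV); hc=cv2.cvtColor(c["color"],cv2.COLOR_RGB2HSV)
g=cv2.inRange(hd,(35,70,20),(90,255,255))
edges(d,g,range(90,195),225,305,.038,"green")
bl=cv2.inRange(hd,(100,90,40),(125,255,255)); edges(d,bl,[*range(112,160)],205,320,.038,"blue")
bk=(c["color"].max(2)<62).astype(np.uint8); edges(c,bk,range(92,118),232,300,.042,"plat")
pl=(c["color"].max(2)<135).astype(np.uint8); edges(c,pl,range(60,105),215,320,.02,"base")
og=cv2.inRange(hc,(5,150,60),(20,255,255)); edges(c,og,range(48,80),240,285,.05,"orange")
for v in(73,212): print("module end",onz(d,262,v,.038).round(4))
print("tray blue far",onz(d,262,65,.038).round(4),"stop?",[onz(d,262,v,z).round(4).tolist() for v,z in((214,.01),(220,.01))])
print("plat",[ (v,onz(c,266,v,z).round(4).tolist()) for v,z in((83,.036),(83,.042),(217,.042),(217,.054),(219,.054))])
E
python3 meas2.py
python3 - <<'E'
import pickle,cv2,numpy as np
d=pickle.load(open("wb2.pkl","rb"))["color"]
t=pickle.load(open("wt2.pkl","rb"))["color"]
g=lambda x:(255*(x/255.)**.5).astype(np.uint8)
m=np.hstack([cv2.resize(g(x[35:240,212:322]),None,fx=2.9,fy=2.9,interpolation=cv2.INTER_CUBIC) for x in(t,d)])
cv2.imwrite("pics/w3.png",m[:,:,::-1]);print(m.shape)
E
```

```text
green yaws [-0.246 -0.247] width 0.0464 mid at x= 0.5486 0.1669
blue yaws [-0.237 -0.255] width 0.064 mid at x= 0.5561 0.1649
plat yaws [0.123 0.389] width 0.0367 mid at x= 0.5795 -0.1342
base yaws [0.136 0.128] width 0.0637 mid at x= 0.5974 -0.1305
orange yaws [0.119 0.171] width 0.0173 mid at x= 0.6091 -0.1291
module end [0.5938 0.1559 0.038 ]
module end [0.4866 0.1825 0.038 ]
tray blue far [0.5994 0.1546 0.038 ] stop? [[0.4754, 0.1853, 0.01], [0.4695, 0.1867, 0.01]]
plat [(83, [0.5975, -0.1328, 0.036]), (83, [0.5969, -0.1328, 0.042]), (217, [0.4874, -0.141, 0.042]), (217, [0.4917, -0.1405, 0.054]), (219, [0.49, -0.1406, 0.054])]
(594, 638, 3)
```

View pics/w3.png

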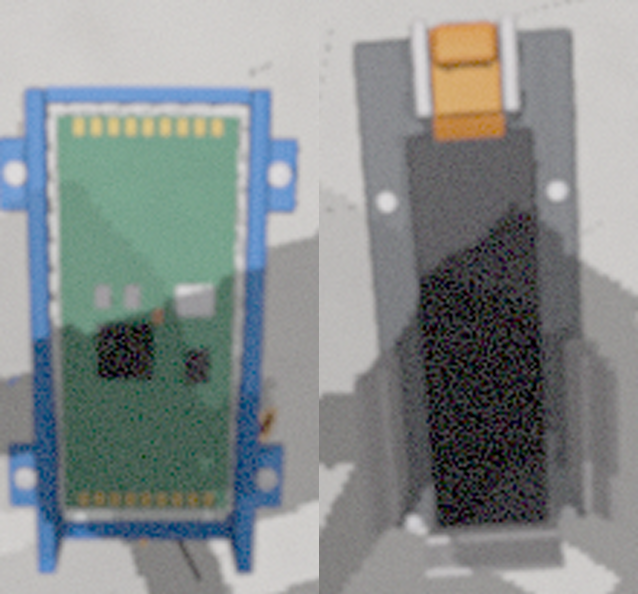

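Left half shows the module flush in the tray: gold contacts at crop y 127 and 498, stop at y about 525. Right half shows the bed's platform, with corners at about (407,138), (535,130), (437,523) and (545,523), and the catch nose tip at (468,137).

```bash
python3 - <<'E'
from h import *
import pickle
c=pickle.load(open("wb2.pkl","rb"))
f=lambda x,y,z=.042: onz(c,212+(x-319)/2.9-.3,35+y/2.9-.3,z)[:2]
P=[f(407,138),f(535,130),f(545,523),f(437,523)]
fm=(P[0]+P[1])/2; nm=(P[2]+P[3])/2; d=fm-nm
print(np.round(P,4).tolist(),"L",np.linalg.norm(d),"w",np.linalg.norm(P[0]-P[1]),np.linalg.norm(P[2]-P[3]),"yaw",np.arctan2(d[1],d[0]),"c",(fm+nm)/2)
print("nose",f(468,138,.036),"boltholes",f(387,202,.02),f(557,190,.02))
g=[f(360,385,.054),f(395,530,.054),f(614,500,.054),f(585,340,.054)]; print("guides?",np.round(g,4).tolist())
E
```

```text
[[0.5962, -0.1143], [0.6006, -0.1482], [0.4906, -0.1613], [0.4884, -0.1291]] L 0.10981202474333723 w 0.03417272607573833 0.03225899622105864 yaw 0.12748087007142408 c [ 0.54396247 -0.13819043]
nose [ 0.59788865 -0.13049505] boltholes [ 0.57974805 -0.10786013] [ 0.58672592 -0.15771644]
guides? [[0.5308, -0.1058], [0.4897, -0.1174], [0.503, -0.1785], [0.5472, -0.1655]]
```

```bash
cat >> h.py <<'E'
C,S=np.cos(np.radians(25)),np.sin(np.radians(25))
TY=-.246; tx=np.array([np.cos(TY),np.sin(TY),0]); ez=np.array([0,0,1.])
E=np.array([.5315,.1714,.034])
U=-C*tx-S*ez; N=-S*tx+C*ez
QT=ori(TY,np.radians(25))
BY=.129; bx=np.array([np.cos(BY),np.sin(BY),0]); B=np.array([.5455,-.1378,.044])
E
python3 - <<'E'
from h import *
r.movel([.505,-.136,.2]); r.move_gripper(0)
P=lambda s,h: E+s*U+h*N
r.move_ptp(P(34,60) if 0 else P(.034,.06),QT)
r.movel(P(.034,.028),velocity=.1); f0=np.array(r.state()["ft_force"])
h=.028; lg=[]
while h>-.004:
    h-=.002 if h>.007 else .001
    r.movel(P(.034,h),velocity=.03); f=(r.state()["ft_force"]-f0)@N; lg.append((round(h,4),round(f,1)))
    if h<.0065 and f>8: break
print(lg,r.state()["t"])
c=cam("wrist"); save("press.png",c)
E
```

```text
[(0.026, np.float64(-1.3)), (0.024, np.float64(-0.7)), (0.022, np.float64(-1.1)), (0.02, np.float64(0.1)), (0.018, np.float64(-0.2)), (0.016, np.float64(-0.3)), (0.014, np.float64(-0.5)), (0.012, np.float64(-1.0)), (0.01, np.float64(-1.0)), (0.008, np.float64(-0.2)), (0.006, np.float64(-0.2)), (0.005, np.float64(-0.2)), (0.004, np.float64(2.4)), (0.003, np.float64(18.5))] 12.6083
```

```bash
python3 - <<'E'
from h import *
P=lambda s,h: E+s*U+h*N
h=.0034; lg=[]
f0=-.5
for s in np.arange(.037,.0555,.003):
    r.movel(P(s,h),velocity=.04); F=np.array(r.state()["ft_force"]); f=F@N-f0; lg.append((round(s,3),round(h,4),round(f,1),round(F@U,1)))
    h+= .0003 if f>18 else (-.0004 if f<8 else 0)
    if F@U<-14: break
print(lg)
c=cam("wrist"); save("draw.png",c)
r.movel(P(s,.03),velocity=.1); r.movel(P(.05,.09),velocity=.2); r.wait(.2)
r.move_ptp([.497,.181,.16],ori(TY)); c=cam("wrist"); import pickle; pickle.dump(c,open("lean.pkl","wb")); save("lean.png",c,(200,30,330,300),2.2); print(r.state()["t"])
E
```

```text
[(np.float64(0.037), 0.0034, np.float64(13.0), np.float64(0.2)), (np.float64(0.04), 0.0034, np.float64(11.6), np.float64(-1.1)), (np.float64(0.043), 0.0034, np.float64(11.5), np.float64(-0.5)), (np.float64(0.046), 0.0034, np.float64(10.7), np.float64(-1.1)), (np.float64(0.049), 0.0034, np.float64(11.6), np.float64(-0.8)), (np.float64(0.052), 0.0034, np.float64(11.5), np.float64(-0.7)), (np.float64(0.055), 0.0034, np.float64(11.7), np.float64(-0.3))]
16.3083
```

View pics/lean.png

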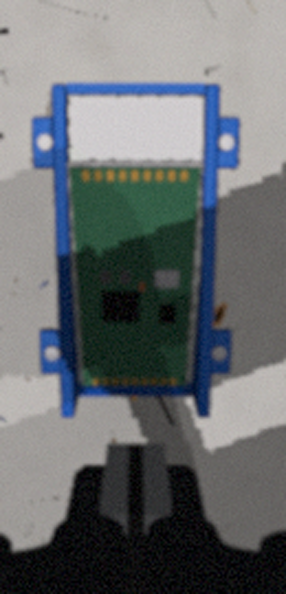

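```bash
python3 - <<'E'
from h import *
import pickle
c=pickle.load(open("lean.pkl","rb")); print("pred raised end px",proj(c,E-.045*U+.004*N),"seen 260.5,105; near",proj(c,E+.065*U+.004*N))
P=lambda s,h: E+s*U+h*N
r.move_gripper(.075)
r.move_ptp(P(-.035,.07),QT); r.movel(P(-.035,.02),velocity=.12); f0=np.array(r.state()["ft_force"])
r.movel(P(-.035,-.007),velocity=.05); print("df",np.array(r.state()["ft_force"])-f0)
r.move_gripper(.04); s=r.state(); print(s["gripper_width"],s["grasp_force"],s["t"],s["tool_pos"],np.array(s["ft_force"])-f0)
E
```

```text
pred raised end px [261.08798058 104.77520167] seen 260.5,105; near [261.1150771  205.78981846]
df [-0.03660466  0.17982264 -0.39861692]
0.04770338893134722 61.143085956573486 19.2917 [0.56518302 0.16302091 0.04278624] [-1.56496796 -0.04702813  2.2366982 ]
```

```bash
python3 - <<'E'
from h import *
import pickle
p=E+.035*-U-.007*N
r.movel(p+.1*N,velocity=.12)
Q=ori(BY); T=B+.045*bx-.009*ez
r.move_ptp(T+[0,0,.1],Q); r.wait(.2)
c=cam("wrist"); pickle.dump(c,open("held.pkl","wb")); g=(255*(c["color"]/255.)**.6).astype(np.uint8); c2=dict(c); c2["color"]=g; save("held.png",c2,s=1.5); s=r.state(); print(s["t"],s["gripper_width"])
mc=T+[0,0,.1]-.045*bx+[0,0,.011]; by=np.cross(ez,bx)
for a in(.055,-.055):
  for b in(.025,-.025): print(a,b,proj(c,mc+a*bx+b*by).round(1))
E
```

```text
21.725 0.04760654868479025
0.055 0.025 [211.4 239.2]
0.055 -0.025 [313.9 239.4]
-0.055 0.025 [221.3 403.4]
-0.055 -0.025 [303.  403.5]
```

View pics/held.png

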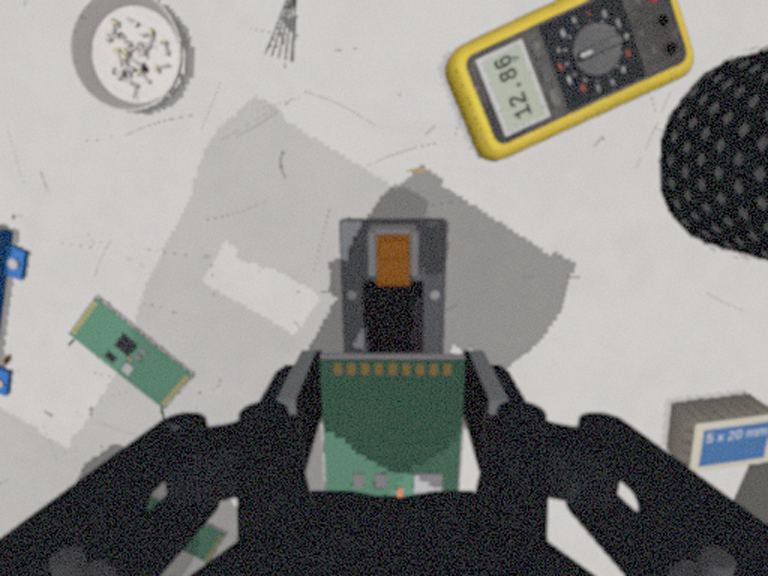

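The held module's far edge is at about y=355 (1.5x), with corners at x 320 and 467. The nose tip is at (393,287). I compare these with the predicted positions.

```bash
python3 - <<'E'
from h import *
import pickle
c=pickle.load(open("held.pkl","rb")); im=c["color"]; by=np.cross(ez,bx)
print("nose pred",proj(c,B+.05*bx-[0,0,.0085]),"plat sides at x=40",proj(c,B+.04*bx+.017*by-.002*ez),proj(c,B+.04*bx-.017*by-.002*ez),"x=10",proj(c,B+.01*bx+.017*by-.002*ez))
h=cv2.cvtColor(im,cv2.COLOR_RGB2HSV)
og=cv2.inRange(h,(5,150,60),(20,255,255)); og[:140]=0; og[200:]=0; og[:,:230]=0; og[:,290:]=0
v,u=np.where(og); print("orange rows",v.min(),v.max(),"cols",u.min(),u.max(), "mean col last rows",u[v>v.max()-6].mean())
print("colA",[(k,)+tuple(im[k,225].tolist()) for k in range(230,246)]); print("colB",[(k,)+tuple(im[k,300].tolist()) for k in range(230,246)])
for v in(243,256): 
    g=np.where(cv2.inRange(h,(35,60,15),(95,255,255))[v,200:325])[0]+200; print(v,g[0],g[-1],"mid",(g[0]+g[-1])/2)
T=B+.045*bx-.009*ez+[0,0,.1]; print("pred mid col",proj(c,T+.008*bx+.011*ez))
k=onz(c,262,237,T[2]+.011); print("edge along bx from TCP",(k-T)@bx)
E
```

```text
nose pred [262.06972578 190.95474149] plat sides at x=40 [241.81873214 204.42830723] [282.30715234 204.48363511] x=10 [242.41643826 237.36708844]
orange rows 156 189 cols 251 272 mean col last rows 261.8015873015873
colA [(230, 71, 72, 70), (231, 74, 70, 69), (232, 73, 73, 67), (233, 69, 68, 69), (234, 73, 69, 66), (235, 56, 55, 58), (236, 63, 63, 60), (237, 65, 62, 65), (238, 62, 63, 65), (239, 41, 46, 43), (240, 18, 32, 25), (241, 34, 42, 31), (242, 53, 45, 20), (243, 69, 53, 23), (244, 65, 47, 16), (245, 72, 54, 29)]
colB [(230, 111, 105, 105), (231, 108, 107, 105), (232, 118, 114, 113), (233, 133, 132, 128), (234, 139, 135, 137), (235, 103, 97, 94), (236, 73, 69, 71), (237, 69, 65, 65), (238, 68, 64, 66), (239, 50, 52, 52), (240, 28, 42, 33), (241, 28, 39, 34), (242, 38, 39, 28), (243, 56, 47, 23), (244, 54, 48, 24), (245, 56, 42, 20)]
243 212 311 mid 261.5
256 212 309 mid 260.5
pred mid col [262.67730175 243.1674375 ]
edge along bx from TCP 0.011270614552548295
```

```bash
python3 - <<'E'
from h import *
T=B+.0455*bx-.009*ez
r.movel(T+[0,0,.02],velocity=.12); f0=np.array(r.state()["ft_force"]); lg=[]
for z in [.012,.008,.006,.004,.003,.002,.001,0,-.001,-.002]:
    r.movel(T+[0,0,z],velocity=.03); f=np.array(r.state()["ft_force"])-f0; lg.append((z,f.round(1).tolist()))
    if f[2]>3 and z<=.001 or np.abs(f).max()>15: break
print(lg)
r.move_gripper(.07); r.wait(.2)
r.movel(T+[0,0,.08],velocity=.15)
r.movel(T+[0,0,.11]-.075*bx,velocity=.2)
c=cam("wrist"); import pickle; pickle.dump(c,open("placed.pkl","wb")); c2=dict(c); c2["color"]=(255*(c["color"]/255.)**.6).astype(np.uint8); save("placed.png",c2,(180,20,345,260),2.4); print(r.state()["t"])
by=np.cross(ez,bx)
for a in(.055,-.055): print(proj(c,B+a*bx+.025*by+.002*ez),proj(c,B+a*bx-.025*by+.002*ez))
E
```

```text
[(0.012, [-0.2, -0.2, -0.0]), (0.008, [-0.9, 0.2, 0.3]), (0.006, [-0.1, 0.4, 0.5]), (0.004, [0.0, 0.6, 0.1]), (0.003, [-0.9, -0.1, 6.3]), (0.002, [-2.8, 1.4, 11.1]), (0.001, [-1.8, -0.6, 5.9])]
26.3167
[228.50377348  93.49439116] [292.4283168   93.45042352]
[232.12324362 225.19151341] [289.0946442  225.17725445]
```

View pics/placed.png

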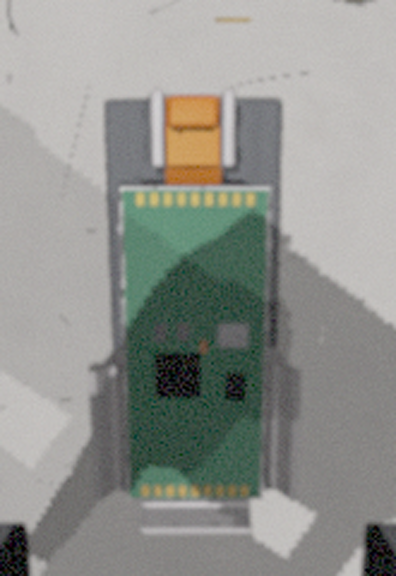

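The module lies between the guides: far edge at crop y=187 against the catch, near edge at y=497 by the end guide, within about 2 mm. Now I seat it and press with closed fingers.

```bash
cat > press.py <<'E'
from h import *
def press(x,zmin,fmax):
    p=B+x*bx; p[2]=0
    r.movel(p+.065*ez,velocity=.2); f0=np.array(r.state()["ft_force"]); lg=[]; z=.048
    r.movel(p+z*ez,velocity=.08)
    while z>zmin:
        z-=.001; r.movel(p+z*ez,velocity=.03); f=np.array(r.state()["ft_force"])-f0; lg.append((round(z,4),f[2].round(1)))
        if f[2]>fmax: break
    print(x,lg); return p
E
python3 - <<'E'
from press import *
r.move_gripper(0)
p=press(-.025,.043,5)
p=press(.022,.0335,22)
r.wait(.2); r.movel(p+.06*ez,velocity=.05)
T=B+.0455*bx-.009*ez
r.movel(T+[0,0,.11]-.075*bx,velocity=.2); r.wait(.2)
c=cam("wrist"); import pickle; pickle.dump(c,open("latched.pkl","wb")); c2=dict(c); c2["color"]=(255*(c["color"]/255.)**.6).astype(np.uint8); save("latched.png",c2,(180,20,345,260),2.4); print(r.state()["t"])
E
```

```text
-0.025 [(0.047, np.float64(-0.2)), (0.046, np.float64(-0.1)), (0.045, np.float64(1.9)), (0.044, np.float64(3.5)), (0.043, np.float64(4.2))]
0.022 [(0.047, np.float64(0.4)), (0.046, np.float64(0.5)), (0.045, np.float64(2.9)), (0.044, np.float64(5.7)), (0.043, np.float64(5.1)), (0.042, np.float64(6.4)), (0.041, np.float64(6.1)), (0.04, np.float64(4.4)), (0.039, np.float64(4.2)), (0.038, np.float64(5.3)), (0.037, np.float64(4.2)), (0.036, np.float64(2.4)), (0.035, np.float64(5.8)), (0.034, np.float64(6.6)), (0.033, np.float64(6.0))]
35.45
```

View pics/latched.png

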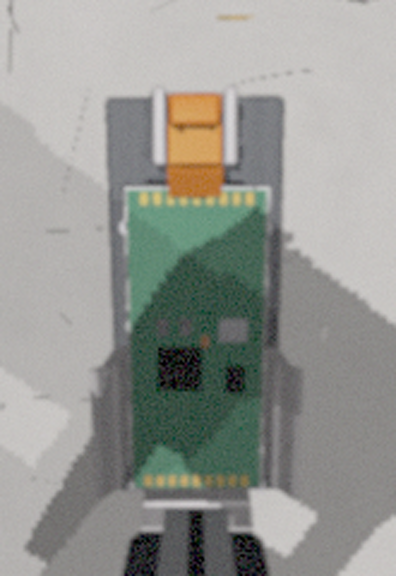

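```bash
python3 - <<'E'
from h import *
import pickle
c=pickle.load(open("latched.pkl","rb"))
f=lambda x,y,z: (onz(c,180+x/2.4-.3,20+y/2.4-.3,z)-B)
by=np.cross(ez,bx)
for n,x,y,z in(("nose",195,195,.0365),("farL",125,187,.0355),("farR",271,187,.0355),("nearL",134,489,.0355),("nearR",259,489,.0355)):
    p=f(x,y,z); print(n,(p@bx).round(4),(p@by).round(4))
E
```

```text
nose 0.049 0.0002
farL 0.0518 0.024
farR 0.0518 -0.0256
nearL -0.0578 0.0234
nearR -0.0577 -0.0241
```

```bash
python3 - <<'E'
from h import *
print(r.hand_in(), r.state()["t"])
E
```

```text
the job is handed in; nothing more can be done
the job is handed in; nothing more can be done
```

I handed the job in at about 36 s; no verdict was shown, but the last wrist picture has the module flat in the test bed, about 10 mm down, with the catch shut over its end and the arm clear of everything.

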